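# Load a label roll into its spring-spindle holder

## Task

Pick up the label roll and fit its sprung spindle into the roll holder: put the spring plunger in the groove of the tall cheek, push towards that cheek to compress it so that the fixed pin clears the short cheek, slide it down until it seats, and let the spring push the fixed pin fully home into the round cup of the short cheek. Work gently: do not force the holder. Let go with the roll hanging level between the two cheeks, and leave the other things on the bench alone.

Things in the scene. Friction and masses are not known exactly. Their poses are not given: they have to be found in the camera images.
- roll: White label roll on a sprung spindle, about 0.19 kg. Origin: centre of its underside; spindle axis along its own y, 22 mm above the origin. Paper 38 mm diameter, 64 mm long (grip across it, at mid length) between two square grey flanges 44 x 44 x 4 mm, outer faces at y = -36 and +36 mm. Fixed pin on the -y end, spring plunger on the +y end; 118 mm overall when free.
- plunger (a joint): Compression of the spring plunger in m: 0 = free, 0.020 = hard stop. Spring force 2 N at 0, rising by 0.3 N per mm. It must be compressed 14 mm or more for the fixed pin to pass down inside the short cheek; with the roll seated it stays compressed about 5.5 mm (4 N). The -y flange clears the short cheek only once the tip is inside the groove.
- plunger_tip (a point): End of the spring plunger, on the spindle axis; moves with the plunger. Plunger: polished steel that slides easily, round ended, 10 mm diameter, sticks 26 mm out of the +y flange when free (tip at y = +62 mm of the roll).
- pin_tip (a point): End of the fixed pin, on the spindle axis. Pin: steel, flat ended, 10 mm diameter, sticks 20 mm out of the -y flange (tip at y = -56 mm of the roll).
- holder: Roll holder fixed to the worktop; base plate 84 x 160 x 8 mm. Origin: centre of the base's underside, z up, spindle direction y. Its cradle (tall cheek at +y, short cheek at -y, joined by a bar 38 mm below the spindle) is clamped up to 12 mm above or below the nominal heights told here; this is not measured, so find the seat by feel. It stays as clamped. Never load the holder over 25 N.
- groove_nominal (a point): Nominal place of the seated plunger's axis, on the tall cheek's inner face (holder y = +49, z = 70 mm); fixed to the base, so the true seat is up to 12 mm higher or lower. The groove is vertical, 14 mm wide, 6.5 mm deep (floor at y = +55.5 mm), open to the inside and at the top (55 mm above this point), and ends below in a flat seat for the 10 mm plunger.
- cup_nominal (a point): Nominal centre of the cup's mouth, on the short cheek's inner face (holder y = -49, z = 70 mm); the true cup is up to 12 mm higher or lower, always level with a plunger axis resting on the groove seat. Round blind cup, 13 mm diameter, 8 mm deep (floor at y = -57 mm), in a black block 40 mm wide whose top is 13 mm above the cup's centre.
- marker_3: Bystander: loose marker pen, 138 mm long, near the front edge.
- petri_1: Bystander: loose petri dish, 62 mm diameter, 16 mm high, behind the work.
- petri_2: Bystander: loose petri dish, 62 mm diameter, 16 mm high, near the front edge.
- tape_roll: Bystander: loose roll of tape, 69 mm diameter, 19 mm high, to the left.
There are look-alikes about, which are no part of the job. What is shaped like the roll but blue is not meant.

How it is judged (in metres and radians):
On the way, in this order (a step that is already met when the one before it is completed fails the run):
1. the roll is lifted off the worktop (height (world z) of roll above 0.04 m), for 0.1 s.
2. the plunger stands in the groove of the tall cheek and is compressed by more than 12 mm (y of plunger_tip in the frame of holder above 0.051 m and x of plunger_tip in the frame of holder between -0.006 and 0.006 m and value of joint plunger above 0.012 m), for 0.1 s.
At the end, for the whole second after the job is handed in: The roll hangs at rest between the cheeks: the fixed pin at least 4.5 mm inside the cup of the short cheek, the plunger tip at least 3 mm inside the groove of the tall cheek and held compressed by 3 to 10 mm, the spindle level and in line with the holder within 0.05 rad (y of pin_tip in the frame of holder below -0.0535 m and x of pin_tip in the frame of holder between -0.004 and 0.004 m and z of pin_tip in the frame of holder between 0.053 and 0.0835 m and y of plunger_tip in the frame of holder above 0.052 m and x of plunger_tip in the frame of holder between -0.005 and 0.005 m and value of joint plunger between 0.003 and 0.01 m and angle between the y axis of roll and the y axis of holder, either way round below 0.05 rad and linear speed of roll below 0.01 m/s); the robot touches nothing.
It fails at once if the roll and the holder press on each other with more than 25 N (contact force between roll and holder above 25 N).
It fails at once if the robot presses on the holder with more than 25 N (contact force between any of the arm, the fingers and holder above 25 N).
It fails at once if a bystander (marker, petri dishes, tape roll) is moved by more than 30 mm (distance of any of marker_3, petri_1, petri_2, tape_roll from where it was at the start of the episode above 0.03 m).
It also fails if it takes over 46 s, if anything falls off the work surface, if the arm or the gripper's body presses on something with over 40 N, if the wrist force passes 120 N, or if a joint passes its speed limit or range.

## Robot

A 6-joint arm with a two-finger parallel gripper is mounted at the origin on a cart in front of the work surface, level with it; the furniture and walls round the work are solid. World frame = base frame: x ahead of the robot, y to its left, z up, the work surface at z = 0. Lengths are in m, angles in degrees, forces in N, time in s.
With the tool pointing down it reaches from about 0.25 to 0.725 m from the base axis. Payload 9.7 kg.
Tool frame: the origin (TCP) lies at the centre of the arm's flange, where the gripper is bolted on; the fingertips stand 173 mm ahead of it and the grasp point (between the pads) lies 155 mm ahead of it; z points along the fingers, y is the line along which they close (so a half turn about z gives the same grasp; the last joint's range is limited). The gripper opens to 85 mm and grips with 20 to 120 N. Pads are 22 mm wide; open, the fingers measure 114 mm over their backs; the gripper's body (76 mm by 85 mm) begins 54 mm behind the grasp point. The pads swing forward as they close: fully open they stand 13 mm farther back than shut.
Start: joints at [-75.287, 4.979, 10.078, 95.1, 0, 90], TCP at [0.14, -0.532, 0.405] pointing down, gripper open.
Joint ranges: [-179.16, 179.16], [-48.56, 103.87], [-65.8, 70.77], [-126.05, 130.52], [-82.76, 87.17], [-180, 180]. Speed limits (degrees/s): [127.2, 127.2, 147.25, 180, 180, 180].

## Interface

Orientations are given as [roll, pitch, yaw] about the fixed x, y, z axes, in that order (R = Rz(yaw) Ry(pitch) Rx(roll)).
In Python, from workcell import monitor, camera, get_calibration, bot gives the robot as it stands.
- The arm moves only by the tool carry_out, never from a script. Its argument "targets" is text: rows parted by semicolons, each of 7 numbers parted by spaces: the shift along the tool's x, y, z in units of 0.04 m (1.0 is 0.04 m), then the turn, a rotation vector about the tool's x, y, z in units of 0.1 rad (1.0 is 0.1 rad), then the opening, from -1 (shut) to 1 (fully open), so that 0 is half open. A call has exactly 8 rows; each row shifts and turns the commanded pose from where the row before left it, along the tool's axes as they then stand; what a row does not reach is not made up. A row lasts 1/12 s, in which the tool goes at most 41.7 mm and 7.16 degrees, less where a joint would pass 70% of its speed; a pose out of reach is approached as far as the arm can. A call with a number of a shift or a turn outside -1 to 1 is refused whole. A call with a gripper value outside its range is refused whole. The fingers move at their own pace and stop on an object; "newtons" is the grip in N (left out, the last holds). Time passes only in rows, so rows that do not move let the fingers close, or fill a call up. It gives the time, the measured TCP pose, the force, the opening and the grip force at its end, in the units of the state.
- monitor.get_obs(): the state, without advancing time (a new reading comes with each control period).
- camera(name): name is "side" or "top" or "wrist"; returns the picture (384x512x3 uint8, red, green, blue); there is no depth.
- get_calibration(name): a dict with "fx", "fy", "cx", "cy" (pixels), "view" (4x4, takes a point from world to camera coordinates). Camera axes: x right, y down, z forward; pixel columns grow to the right and rows downward; lengths in m; the calibration is good to about 2 mm. A picture is of the moment at which its call begins: read the wrist's pose just before it. get_calibration takes no time and is no camera call; for the wrist camera it gives the pose at the moment of the call.
- bot.job_done(): hands the job in; it is judged then, once.
The state is a dict: "time": time; "q": joint angles; "qd": joint speeds; "joint_efforts": joint torques, N m; "ee_pos": TCP position; "tcp_rot": TCP orientation; "wrist_force": force on the tool from outside, world axes, zero at the start; "torque": the same for the moment, N m; "opening": finger opening in m; "grasp_force": force on a finger pad.
Only numpy, scipy, OpenCV 4.12 (cv2) and the standard library are available. Lean on these libraries where they do the work, as an engineer would, in place of code of your own. Each camera call takes 0.05 s, during which the arm holds its last target. There are 200 camera calls.

## Working session

There is one attempt and no reset: what is moved stays moved. The work goes in short steps, Python scripts to look and compute and a tool call to move; the robot and the scene stay as the last step left them, time stands still between calls to the robot, and variables do not carry over. Pictures are saved under pics/ and viewed, at most 10 in all, crops included, and the job is handed in when it is done.

Besides the shell and the picture viewer there is one more tool, called after "Emit:" as name(argument=value, ...) on one line, values as JSON. carry_out: Moves the arm, as the interface text tells. Shifts and turns lie within -1 to 1; 1 stands for 0.04 m of shift or 0.1 rad of turn. Its arguments: {"type":"object","properties":{"targets":{"type":"string"},"newtons":{"type":"number"}},"required":["targets"]}

```bash
mkdir -p pics; ls
python3 - <<'E'
from workcell import monitor,camera,get_calibration
import cv2,numpy as np
print(monitor.get_obs())
ims=[camera(n)[:,:,::-1] for n in("top","side")]
for n,i in zip(("top","side"),ims):
    cv2.imwrite(f"pics/{n}0.png",i); c=get_calibration(n); print(n,c["fx"],c["fy"],c["cx"],c["cy"],np.round(c["view"],4).tolist())
E
```

```text
pics
{'time': 0.0, 'q': array([-7.52867895e+01,  5.01080176e+00,  1.00323923e+01,  9.51006070e+01,
        7.73159082e-05,  9.00008402e+01]), 'qd': array([-0.07555439,  0.02596226,  0.0447448 , -0.11722385, -0.05074021,
        0.10017989]), 'joint_efforts': array([ 1.64345864e-03, -5.20386279e+01,  4.64802110e+01,  1.65098748e-02,
        1.05043343e-04,  5.84323288e-06]), 'ee_pos': array([ 0.13968687, -0.53195437,  0.40396732]), 'tcp_rot': array([-1.79920984e+02, -7.61571071e-05,  1.47123702e+01]), 'wrist_force': array([-0.43444145,  0.78041984, -0.09281865]), 'torque': array([0.00825067, 0.05215075, 0.00541656]), 'grasp_force': 0.0, 'opening': 0.08530150937224333}
top 476.3782290415604 476.3782290415604 261.16287031550155 190.16774729344039 [[0.0187, -0.9997, -0.0186, 0.2597], [-0.9947, -0.0167, -0.1018, 0.5001], [0.1015, 0.0204, -0.9946, 1.4586], [0.0, 0.0, 0.0, 1.0]]
side 480.2678792627192 480.2678792627192 250.88839342792966 192.84236247137068 [[1.0, 0.0066, 0.0069, -0.5122], [0.0096, -0.6535, -0.7569, 0.2236], [-0.0005, 0.7569, -0.6536, 1.2565], [0.0, 0.0, 0.0, 1.0]]
```

View pics/top0.png

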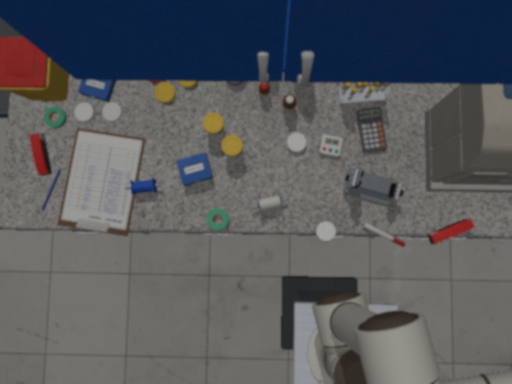

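View pics/side0.png

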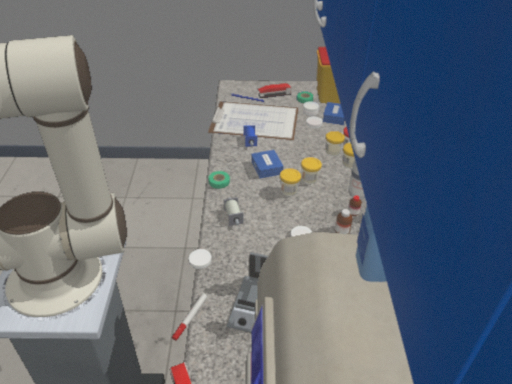

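```bash
python3 - <<'E'
import cv2,numpy as np
t=cv2.imread("pics/top0.png")[160:225,245:415]; s=cv2.imread("pics/side0.png")[185:340,200:300]
a=cv2.resize(t,(790,302),interpolation=2)
b=cv2.resize(np.rot90(s).copy(),(460,297),interpolation=2)
o=np.zeros((600,790,3),np.uint8);o[:302]=a;o[303:600,:460]=b
cv2.imwrite("pics/crop1.png",o)
E
cat > h.py <<'E'
import numpy as np
from workcell import get_calibration
def ray(n,uv,z,c=None):
    c=c or get_calibration(n);V=np.array(c["view"]);R=V[:3,:3];t=V[:3,3];C=-R.T@t
    d=R.T@np.array([(uv[0]-c["cx"])/c["fx"],(uv[1]-c["cy"])/c["fy"],1]);return C+d*(z-C[2])/d[2]
def proj(n,p,c=None):
    c=c or get_calibration(n);V=np.array(c["view"]);q=V[:3,:3]@np.array(p)+V[:3,3]
    return np.array([c["cx"]+c["fx"]*q[0]/q[2],c["cy"]+c["fy"]*q[1]/q[2]])
E
python3 -c "
from h import *
for n,u,z in (('top',(271,203),.022),('side',(233,210),.022),('top',(374,188),.0),('top',(145,186),.02),('top',(326,231),.016),('top',(384,235),.01),('top',(297,143),.016),('top',(217,220),.019)): print(n,u,ray(n,u,z).round(3))
"
```

```text
top (271, 203) [0.456 0.237 0.022]
side (233, 210) [0.457 0.245 0.022]
top (374, 188) [ 0.511 -0.088  0.   ]
top (145, 186) [0.503 0.635 0.02 ]
top (326, 231) [0.372 0.065 0.016]
top (384, 235) [ 0.363 -0.116  0.01 ]
top (297, 143) [0.649 0.158 0.016]
top (217, 220) [0.4   0.405 0.019]
```

View pics/crop1.png

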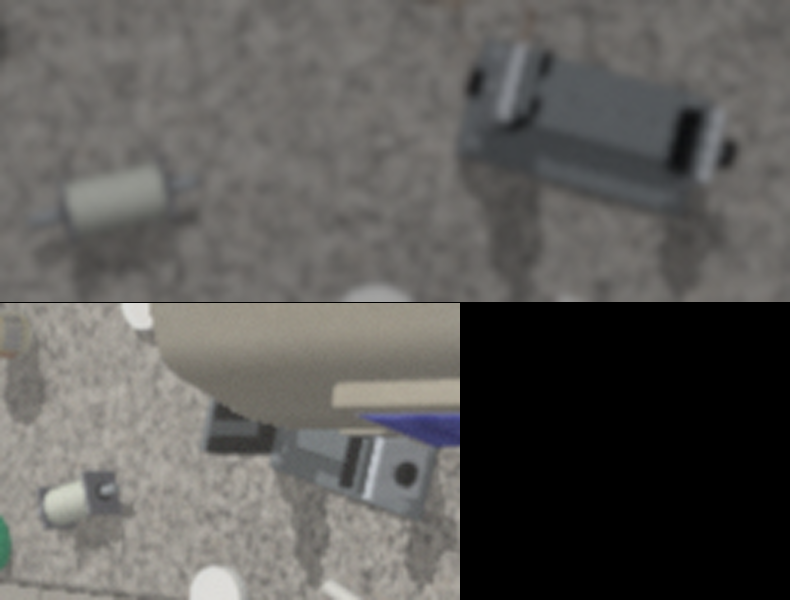

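The white roll at top (271,203) fits the description. The same shape at (145,186) is blue, so it's the decoy. The holder is at (374,188). Next I'll move over the work to see which end is which.

Emit:
carry_out(targets="0.6 -0.8 0 0 0 0 1;0.6 -0.8 0 0 0 0 1;0.6 -0.8 0 0 0 0 1;0.6 -0.8 0 0 0 0 1;0.6 -0.8 0 0 0 0 1;0.6 -0.8 0 0 0 0 1;0.6 -0.8 0 0 0 0 1;0.6 -0.8 0 0 0 0 1")

```text
time: 0.77
ee_pos: [0.2603, -0.2338, 0.4045]
tcp_rot: [180.0, -0.0, 14.7]
wrist_force: [0.4, 0.4, -0.7]
opening: 0.0855
grasp_force: 0.0
```

Emit:
carry_out(targets="0.6 -0.8 0 0 0 0 1;0.6 -0.8 0 0 0 0 1;0.6 -0.8 0 0 0 0 1;0.6 -0.8 0 0 0 0 1;0.6 -0.8 0 0 0 0 1;0.6 -0.8 0 0 0 0 1;0.6 -0.8 0 0 0 0 1;0 0 0 0 0 0 1")

```text
time: 1.43
ee_pos: [0.3673, 0.0291, 0.4039]
tcp_rot: [-179.9, 0.0, 15.1]
wrist_force: [-0.0, -0.4, -0.0]
opening: 0.0856
grasp_force: 0.0
```

Run:
```python
from workcell import monitor,camera,get_calibration
import cv2,numpy as np
from h import *
o=monitor.get_obs();print(o['time'],o['ee_pos'],o['tcp_rot'],o['q'])
c=get_calibration("wrist");np.save("w1.npy",c,allow_pickle=True)
i=camera("wrist")[:,:,::-1]; cv2.imwrite("pics/w1.png",i);print(c["fx"],c["cx"],c["cy"],np.round(c["view"],4).tolist())
print(proj("wrist",(.456,.238,.022),c),proj("wrist",(.51,-.09,.07),c))
```

```text
1.4333 [0.36725752 0.02907376 0.4039294 ] [-1.79911218e+02  2.33864459e-03  1.51411382e+01] [ 4.50005067e+00 -1.96164384e+01 -1.20486152e+01  9.75865158e+01
  8.68235110e-02  1.69358900e+02]
270.36746206607745 257.1547896287891 193.33852888964884 [[0.2624, -0.965, -0.0013, -0.0672], [-0.9112, -0.2482, 0.3287, 0.2982], [-0.3175, -0.085, -0.9444, 0.4994], [0.0, 0.0, 0.0, 1.0]]
[104.32377747  47.49821697] [405.72605059  75.91834938]
```

View pics/w1.png

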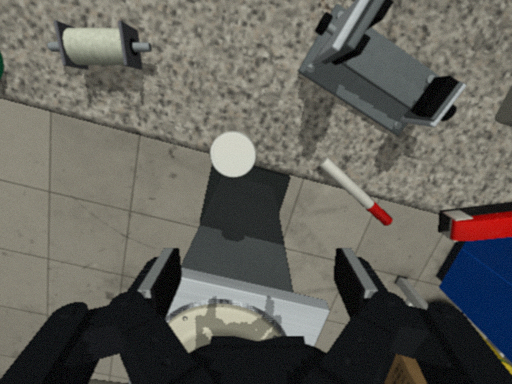

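Wrist view: the white roll is at (95,46), the holder from (350,25) to (440,100), and a petri dish at (233,154). I'll move ahead to see both properly.

Emit:
carry_out(targets="0.8 0 0 0 0 0 1;0.8 0 0 0 0 0 1;0.8 0 0 0 0 0 1;0 0 0 0 0 0 1;0 0 0 0 0 0 1;0 0 0 0 0 0 1;0 0 0 0 0 0 1;0 0 0 0 0 0 1")

```text
time: 2.15
ee_pos: [0.458, 0.0475, 0.4053]
tcp_rot: [180.0, -0.1, 14.7]
wrist_force: [0.1, 0.3, 1.0]
opening: 0.0853
grasp_force: 0.0
```

Run:
```python
from workcell import monitor,camera,get_calibration
import cv2,numpy as np
from h import *
o=monitor.get_obs();print(o['time'],o['ee_pos'],o['tcp_rot'])
c=get_calibration("wrist");np.save("w2.npy",c,allow_pickle=True)
i=camera("wrist")[:,:,::-1]; cv2.imwrite("pics/w2.png",i)
r=proj("wrist",(.456,.238,.022),c);h=proj("wrist",(.51,-.09,.07),c);print(r,h)
def crop(p,w,H,k):
    x=int(max(0,p[0]-w/2));y=int(max(0,p[1]-H/2));print("crop origin",x,y,"scale",k);return cv2.resize(i[y:y+H,x:x+w],None,fx=k,fy=k,interpolation=2)
a=crop(r,130,90,3);b=crop((min(h[0],420),h[1]),180,150,4)
O=np.zeros((600,800,3),np.uint8)
b=cv2.resize(b,None,fx=.75,fy=.75)
O[:a.shape[0],:a.shape[1]]=a[:,:800]; b=b[:600-0,:400] if 0 else b
O2=np.vstack([np.pad(a,((0,0),(0,max(0,b.shape[1]-a.shape[1])),(0,0))),np.pad(b,((0,0),(0,max(0,a.shape[1]-b.shape[1])),(0,0)))])[:600+200]
print(O2.shape)
O3=np.zeros((max(a.shape[0],b.shape[0]),a.shape[1]+b.shape[1],3),np.uint8);O3[:a.shape[0],:a.shape[1]]=a;O3[:b.shape[0],a.shape[1]:]=b
k=min(1,800/O3.shape[1]);print(O3.shape,k);cv2.imwrite("pics/crop2.png",cv2.resize(O3,None,fx=k,fy=k))
```

```text
2.15 [0.45799082 0.04745327 0.40531523] [ 1.79989576e+02 -5.82966577e-02  1.46615248e+01]
[112.91585376 130.40733571] [384.69079053 162.62601034]
crop origin 47 85 scale 3
crop origin 294 87 scale 4
(720, 540, 3)
(450, 930, 3) 0.8602150537634409
```

View pics/crop2.png

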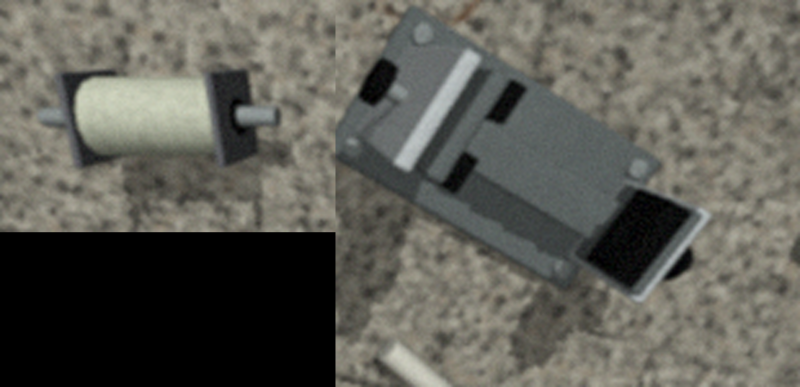

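```bash
cat >> h.py <<'E'
def tri(*obs):
    A=np.zeros((3,3));b=np.zeros(3)
    for c,uv in obs:
        V=np.array(c["view"]);R=V[:3,:3];C=-R.T@V[:3,3]
        d=R.T@np.array([(uv[0]-c["cx"])/c["fx"],(uv[1]-c["cy"])/c["fy"],1]);d/=np.linalg.norm(d);P=np.eye(3)-np.outer(d,d);A+=P;b+=P@C
    return np.linalg.solve(A,b)
E
python3 - <<'E'
from h import *
w=np.load("w2.npy",allow_pickle=True).item();t=get_calibration("top")
f=lambda x,y:((x-335.5)/2.58+294,y/2.58+87)
g=lambda x,y:(x/4.647+245,y/4.647+160)
for n,p in (("c1",(415,8)),("c2",(655,160)),("c3",(575,290))): print(n,ray("",f(*p),.008,w).round(4))
for n,p,q in (("Ltop",(475,55),(520,50)),("Lbot",(403,165),(507,115)),("Rtop",(705,212),(720,110)),("Rbot",(640,298),(705,175))): print(n,tri((w,f(*p)),(t,g(*q))).round(4))
g2=lambda x,y:(x/2.58+47,y/2.58+85)
for n,p in (("tipL",(40,117)),("tipR",(279,116)),("flL",(72,117)),("flR",(237,116)),("paperL",(78,115)),("paperR",(214,115))): print(n,g2(*p),ray("",g2(*p),.022,w).round(4))
E
```

```text
c1 [ 0.5717 -0.011   0.008 ]
c2 [ 0.5331 -0.1584  0.008 ]
c3 [ 0.4546 -0.1473  0.008 ]
Ltop [ 0.5522 -0.0171  0.1003]
Lbot [ 0.5081 -0.0062  0.1023]
Rtop [ 0.5181 -0.1507  0.0714]
Rbot [ 0.4743 -0.1392  0.0744]
tipL (62.50387596899225, 130.34883720930233) [0.4397 0.3003 0.022 ]
tipR (155.13953488372093, 129.96124031007753) [0.4703 0.1859 0.022 ]
flL (74.90697674418604, 130.34883720930233) [0.4437 0.285  0.022 ]
flR (138.86046511627907, 129.96124031007753) [0.465 0.206 0.022]
paperL (77.23255813953489, 129.5736434108527) [0.4455 0.2822 0.022 ]
paperR (129.94573643410854, 129.5736434108527) [0.4626 0.2171 0.022 ]
```

Left end (z≈0.10) is the tall cheek, right end with the black block (z≈0.073) the short one. The holder is yawed about -14.5° and centred near (0.513,-0.079). Next I'll look straight down on it.

Emit:
carry_out(targets="-0.38 0.85 0 0 0 0 1;-0.38 0.85 0 0 0 0 1;-0.38 0.85 0 0 0 0 1;-0.38 0.85 0 0 0 0 1;0 0 0 0 0 0 1;0 0 0 0 0 0 1;0 0 0 0 0 0 1;0 0 0 0 0 0 1")

```text
time: 2.87
ee_pos: [0.4345, -0.0981, 0.4049]
tcp_rot: [-180.0, -0.0, 14.8]
wrist_force: [0.7, 0.9, -0.7]
opening: 0.0857
grasp_force: 0.0
```

Run:
```python
from workcell import monitor,camera,get_calibration
import cv2,numpy as np
from h import *
o=monitor.get_obs();print(o['time'],o['ee_pos'],o['tcp_rot'])
c=get_calibration("wrist");np.save("w3.npy",c,allow_pickle=True)
V=np.array(c["view"]);print("cam",-V[:3,:3].T@V[:3,3])
i=camera("wrist")[:,:,::-1]; cv2.imwrite("pics/w3.png",i)
h=proj("wrist",(.513,-.079,.07),c);x=int(max(0,h[0]-100));y=int(max(0,h[1]-75));print(h,x,y)
cv2.imwrite("pics/crop3.png",cv2.resize(i[y:y+150,x:x+200],None,fx=4,fy=4,interpolation=2))
```

```text
2.8667 [ 0.43445435 -0.09811903  0.40491102] [-1.79999718e+02 -2.72745045e-02  1.47644244e+01]
cam [ 0.51531818 -0.07614983  0.37461356]
[259.10771349 102.35897434] 159 27
```

View pics/crop3.png

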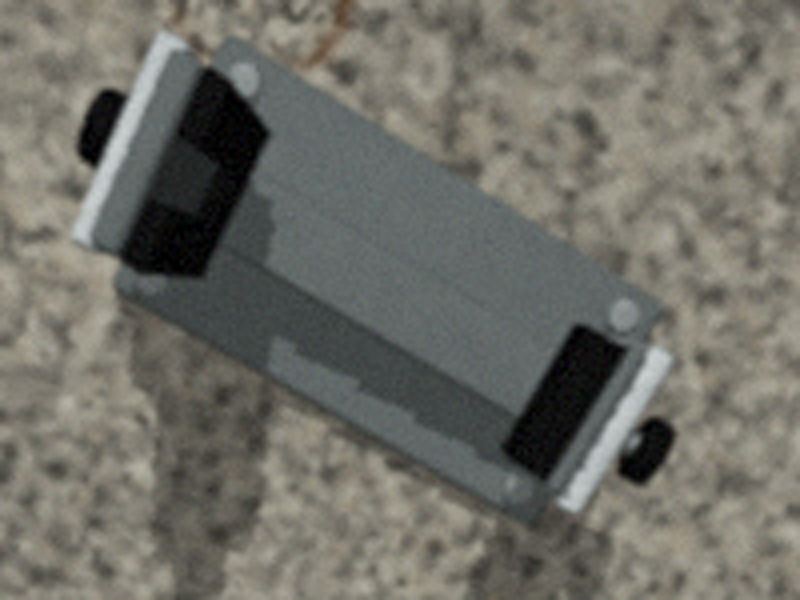

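Tall cheek with its groove is at crop (185,175), upper left. The short cheek's black block is at (565,400), and the base corners are at (230,38), (662,305), (540,522) and (118,285).

Run:
```python
from h import *
w=np.load("w3.npy",allow_pickle=True).item()
f=lambda p:((p[0]+.5)/4-.5+159,(p[1]+.5)/4-.5+27)
R=lambda p,z:ray("",f(p),z,w)
B=[R(p,.008) for p in((230,38),(662,305),(540,522),(118,285))]
ctr=np.mean(B,0);print(np.round(B,4),ctr.round(4))
y=(B[0]+B[3]-B[1]-B[2])/2;x=(B[0]+B[1]-B[2]-B[3])/2
print("len",np.linalg.norm(y),np.linalg.norm(x),"yaw y",np.degrees(np.arctan2(y[1],y[0])),"yaw x",np.degrees(np.arctan2(x[1],x[0])))
a=np.radians(75.3);ey=np.array([np.cos(a),np.sin(a)]);ex=np.array([np.sin(a),-np.cos(a)])
for n,p,z in(("tallstrip",(178,35),.115),("tallstrip",(80,240),.115),("blk",(212,70),.115),("blk",(128,258),.115),("blkin",(268,130),.115),("blkin",(205,275),.115),("grU",(185,132),.115),("grU",(220,160),.115),("grL",(148,200),.115),("grL",(190,215),.115),("sblk",(580,325),.072),("sblk",(503,450),.072),("sblk o",(628,348),.072),("sblk o",(545,478),.072),("sstrip",(665,350),.072),("sstrip",(568,508),.072),("bar",(235,250),.035)):
    d=(R(p,z)-ctr)[:2];print(n,np.round([d@ex*1e3,d@ey*1e3],1))
```

```text
[[ 0.5718 -0.0106  0.008 ]
 [ 0.5333 -0.1606  0.008 ]
 [ 0.4559 -0.1437  0.008 ]
 [ 0.4945  0.0096  0.008 ]] [ 0.5139 -0.0763  0.008 ]
len 0.1564681611765523 0.0795458497417746 yaw y 75.72990827141929 yaw x -13.436370051224724
tallstrip [23.3 65.4]
tallstrip [-23.8  66.9]
blk [21.  56.2]
blk [-22.  56.]
blkin [16.6 40.5]
blkin [-16.7  39.3]
grU [ 7.4 56. ]
grU [ 6.2 46.9]
grL [-8.9 57.2]
grL [-7.1 47.8]
sblk [ 18.4 -46.9]
sblk [-19.9 -46.2]
sblk o [ 19.8 -61.3]
sblk o [-20.7 -60.5]
sstrip [ 24.3 -70.3]
sstrip [-24.7 -70.6]
bar [-11.7  46.7]
```

Holder is centred at (0.5135,-0.0762) with its y axis at 75.6°. The groove floor measures 56 mm and the widths match. Now over to the roll, turning to match it.

Emit:
carry_out(targets="0.38 -0.865 0 0 0 0 1;0.38 -0.865 0 0 0 0 1;0.38 -0.865 0 0 0 0 1;0.38 -0.865 0 0 0 0 1;0.38 -0.865 0 0 0 0 1;0.38 -0.865 0 0 0 0 1;0.38 -0.865 0 0 0 0 1;0 0 0 0 0 -0.75 1")

```text
time: 3.58
ee_pos: [0.4825, 0.1463, 0.4039]
tcp_rot: [-179.1, -0.0, 21.0]
wrist_force: [0.9, 0.4, 0.0]
opening: 0.0856
grasp_force: 0.0
```

Emit:
carry_out(targets="0 0 0 0 0 -1 1;0 0 0 0 0 -1 1;0 0 0 0 0 -1 1;0 0 0 0 0 -1 1;0 0 0 0 0 -1 1;0 0 0 0 0 -1 1;0 0 0 0 0 -1 1;0 0 0 0 0 -1 1")

```text
time: 4.25
ee_pos: [0.4815, 0.143, 0.4047]
tcp_rot: [-179.5, -0.6, 66.8]
wrist_force: [-0.7, 0.2, 0.2]
opening: 0.0856
grasp_force: 0.0
```

Emit:
carry_out(targets="0 0 0.8 0 0 -1 1;0 0 0.8 0 0 -1 1;0 0 0.8 0 0 -1 1;0 0 0 0 0 -1 1;0 0 0 0 0 -1 1;0 0 0 0 0 -1 1;0 0 0 0 0 -1 1;0 0 0 0 0 0 1")

```text
time: 4.92
ee_pos: [0.4811, 0.1442, 0.3086]
tcp_rot: [-180.0, -0.8, 106.9]
wrist_force: [-0.2, 0.2, -0.4]
opening: 0.0852
grasp_force: 0.0
```

Run:
```python
from workcell import monitor,camera,get_calibration
import cv2,numpy as np
from h import *
o=monitor.get_obs();print(o['time'],o['ee_pos'],o['tcp_rot'],o['q'])
c=get_calibration("wrist");np.save("w4.npy",c,allow_pickle=True)
V=np.array(c["view"]);print("cam",-V[:3,:3].T@V[:3,3])
i=camera("wrist")[:,:,::-1]; cv2.imwrite("pics/w4.png",i)
h=proj("wrist",(.454,.245,.022),c);x=int(max(0,h[0]-75));y=int(max(0,h[1]-75));print(h,x,y)
cv2.imwrite("pics/crop4.png",cv2.resize(i[y:y+150,x:x+150],None,fx=4,fy=4,interpolation=2))
```

```text
4.9167 [0.48114414 0.14422038 0.30864156] [-179.98976291   -0.82658809  106.88033165] [16.50219408 -2.38343935 -8.0394666  84.35966629  0.82650251 89.6216754 ]
cam [0.45519936 0.22612727 0.27949843]
[262.22737306  81.63858045] 187 6
```

View pics/crop4.png

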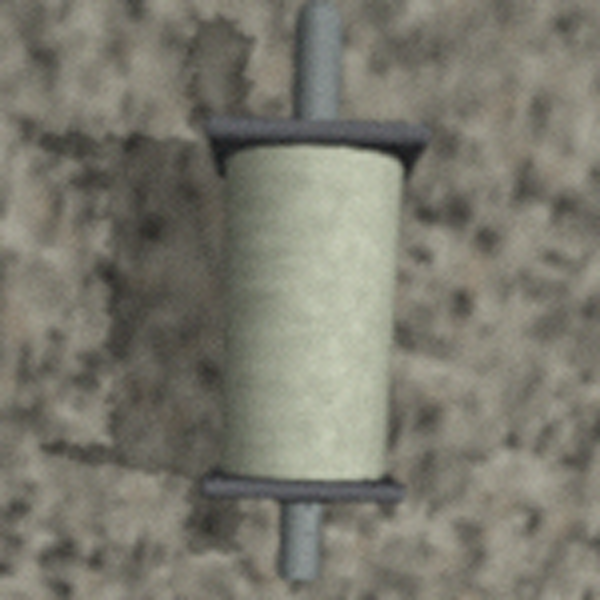

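The round-ended, longer plunger is at the top (321,2), along tool +x. The flat fixed pin is at the bottom (300,580). That orientation suits the holder.

```bash
cat >> h.py <<'E'
from workcell import monitor
from scipy.spatial.transform import Rotation as Ro
def delta(pos,yaw,roll=180,pitch=0,o=None):
    "tool-frame shift (units) and turn (units) from the measured pose"
    o=o or monitor.get_obs();A=Ro.from_euler('xyz',o['tcp_rot'],degrees=True);B=Ro.from_euler('xyz',[roll,pitch,yaw],degrees=True)
    return (A.inv().apply(np.array(pos)-o['ee_pos'])/.04).round(3),((A.inv()*B).as_rotvec()/.1).round(3)
E
python3 - <<'E'
from h import *
w=np.load("w4.npy",allow_pickle=True).item()
f=lambda p:((p[0]+.5)/4-.5+187,(p[1]+.5)/4-.5+6)
R=lambda p,z:ray("",f(p),z,w)
a=R((300,580),.022);b=R((321,2),.022);print(a,b,np.linalg.norm(b-a))
F=[R(p,.044) for p in((205,122),(430,128),(203,492),(403,495))]
print(np.round(F,4),[np.linalg.norm(F[0]-F[1]),np.linalg.norm(F[2]-F[3]),np.linalg.norm(F[0]+F[1]-F[2]-F[3])/2])
u=(b-a)/np.linalg.norm(b-a);print("yaw",np.degrees(np.arctan2(u[1],u[0])), "flange yaw",np.degrees(np.arctan2(*((F[0]+F[1]-F[2]-F[3])[[1,0]]))))
c=a+u*.056;print("centre",c,"from flanges",np.mean(F,0))
yaw=np.degrees(np.arctan2(u[1],u[0]))
print(delta((c[0],c[1],.181+.06),yaw),delta((c[0],c[1],.181),yaw))
E
```

```text
[0.47156677 0.1866377  0.022     ] [0.44065746 0.3006187  0.022     ] 0.11809764955926504
[[0.4265 0.2689 0.044 ]
 [0.4683 0.2806 0.044 ]
 [0.4449 0.2019 0.044 ]
 [0.4858 0.2137 0.044 ]] [np.float64(0.04332745217943517), np.float64(0.042536199772626224), np.float64(0.06929932572879718)]
yaw 105.17254651736634 flange yaw 104.98706218127838
centre [0.45691007 0.24068565 0.022     ] from flanges [0.45636487 0.24125723 0.044     ]
(array([2.463, 0.105, 1.728]), array([-0.004, -0.144,  0.235])) (array([2.442, 0.105, 3.228]), array([-0.004, -0.144,  0.235]))
```

Emit:
carry_out(targets="0.82 0.035 0.57 0 -0.14 0.23 1;0.82 0.035 0.57 0 0 0 1;0.82 0.035 0.57 0 0 0 1;0 0 0 0 0 0 1;0 0 0 0 0 0 1;0 0 0 0 0 0 1;0 0 0 0 0 0 1;0 0 0 0 0 0 1")

```text
time: 5.63
ee_pos: [0.4595, 0.2386, 0.2419]
tcp_rot: [179.9, -0.0, 105.1]
wrist_force: [-0.3, -0.4, 0.1]
opening: 0.0857
grasp_force: 0.0
```

Run:
```python
from h import *
o=monitor.get_obs();print(o['time'],o['ee_pos'],o['tcp_rot'])
print(delta((.4567,.2409,.181),105.1))
```

```text
5.6333 [0.45948444 0.23864464 0.24192766] [ 1.79915348e+02 -3.37362541e-02  1.05071507e+02]
(array([ 0.072, -0.055,  1.523]), array([ 0.015, -0.006, -0.005]))
```

Emit:
carry_out(targets="0.07 -0.055 0.5 0 0 0 1;0 0 0.5 0 0 0 1;0 0 0.3 0 0 0 1;0 0 0.22 0 0 0 1;0 0 0 0 0 0 1;0 0 0 0 0 0 -0.5;0 0 0 0 0 0 -0.5;0 0 0 0 0 0 -0.5", newtons=45)

```text
time: 6.3
ee_pos: [0.4565, 0.2415, 0.1811]
tcp_rot: [179.9, -0.0, 105.2]
wrist_force: [-0.2, 1.2, 0.1]
opening: 0.0517
grasp_force: 0.0
```

Emit:
carry_out(targets="0 0 0 0 0 0 -0.5;0 0 0 0 0 0 -0.5;0 0 0 0 0 0 -0.5;0 0 0 0 0 0 -0.5;0 0 0 0 0 0 -0.5;0 0 0 0 0 0 -0.5;0 0 0 0 0 0 -0.5;0 0 0 0 0 0 -0.5")

```text
time: 6.97
ee_pos: [0.4564, 0.2415, 0.1811]
tcp_rot: [179.9, -0.0, 105.2]
wrist_force: [-0.8, -0.5, 5.7]
opening: 0.0366
grasp_force: 44.8
```

Emit:
carry_out(targets="0 0 -0.5 0 0 0 -0.5;0 0 -0.8 0 0 0 -0.5;0 0 -0.9 0 0 0 -0.5;0 0 -0.9 0 0 0 -0.5;0 0 -0.9 0 0 0 -0.5;0 0 0 0 0 0 -0.5;0 0 0 0 0 0 -0.5;0 0 0 0 0 0 -0.5")

```text
time: 7.63
ee_pos: [0.4561, 0.2413, 0.339]
tcp_rot: [-179.9, -0.0, 105.2]
wrist_force: [-0.9, -0.2, -3.8]
opening: 0.0363
grasp_force: 46.2
```

Run:
```python
from workcell import camera,get_calibration
import cv2
from h import *
o=monitor.get_obs();print(o['time'],o['ee_pos'],o['tcp_rot'],o['wrist_force'],o['torque'],o['opening'])
c=get_calibration("wrist");np.save("w5.npy",c,allow_pickle=True)
i=camera("wrist")[:,:,::-1]; cv2.imwrite("pics/w5.png",i)
T=Ro.from_euler('xyz',o['tcp_rot'],degrees=True)
for p in((.062,0,.159),(-.056,0,.159)): print(proj("",o['ee_pos']+T.apply(p),c))
```

```text
7.6333 [0.4560501  0.24130747 0.33901984] [-1.79924243e+02 -5.77563053e-03  1.05185005e+02] [-0.88371074 -0.15185773 -3.76717737] [0.0066305  0.04683569 0.03509978] 0.03632684656476844
[259.31253687 151.22663483]
[258.5712598  340.30175886]
```

View pics/w5.png

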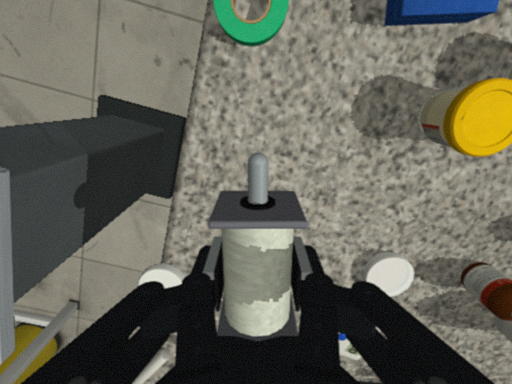

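The plunger tip is at (258,153), within 2 px of the prediction, so the grasp is centred. Now carrying it above the holder.

Emit:
carry_out(targets="-0.5 -0.05 0 0 0 0 -0.5;-0.9 -0.09 0 0 0 0 -0.5;-0.95 -0.095 0 0 0 0 -0.5;-0.95 -0.095 0 0 0 0 -0.5;-0.95 -0.095 0 0 0 0 -0.5;-0.95 -0.095 0 0 0 0 -0.5;-0.95 -0.095 0 0 0 0 -0.5;-0.95 -0.095 0 0 0 0 -0.5")

```text
time: 8.35
ee_pos: [0.5027, -0.0421, 0.338]
tcp_rot: [-179.8, -0.1, 105.2]
wrist_force: [1.4, 0.1, -2.2]
opening: 0.0368
grasp_force: 46.1
```

Emit:
carry_out(targets="-0.8 -0.09 0 0 0 0 -0.5;-0.4 -0.04 0 0 0 0 -0.5;0 0 0 0 0 0.7 -0.5;0 0 0 0 0 0.9 -0.5;0 0 0 0 0 0.9 -0.5;0 0 0 0 0 0.9 -0.5;0 0 0 0 0 0.9 -0.5;0 0 0 0 0 0.85 -0.5")

```text
time: 9.02
ee_pos: [0.5104, -0.0879, 0.3377]
tcp_rot: [-179.8, 0.0, 75.4]
wrist_force: [-0.2, -0.0, -2.8]
opening: 0.0366
grasp_force: 46.0
```

Emit:
carry_out(targets="0 0 0 0 0 0 -0.5;0 0 0 0 0 0 -0.5;0 0 0 0 0 0 -0.5;0 0 0 0 0 0 -0.5;0 0 0 0 0 0 -0.5;0 0 0 0 0 0 -0.5;0 0 0 0 0 0 -0.5;0 0 0 0 0 0 -0.5")

```text
time: 9.68
ee_pos: [0.5107, -0.0879, 0.3399]
tcp_rot: [-180.0, -0.0, 75.7]
wrist_force: [-1.5, 0.1, -1.5]
opening: 0.0367
grasp_force: 46.0
```

Run:
```python
from workcell import camera,get_calibration
import cv2
from h import *
o=monitor.get_obs();print(o['time'],o['ee_pos'],o['tcp_rot'],o['wrist_force'],o['torque'])
print(delta((.5113,-.0849,.339),75.6))
c=get_calibration("wrist");np.save("w6.npy",c,allow_pickle=True)
i=camera("wrist")[:,:,::-1]; cv2.imwrite("pics/w6.png",i)
T=Ro.from_euler('xyz',o['tcp_rot'],degrees=True)
print(proj("",o['ee_pos']+T.apply((.062,0,.159)),c))
cv2.imwrite("pics/crop6.png",cv2.resize(i[100:300,180:340],None,fx=3,fy=3,interpolation=2))
```

```text
9.6833 [ 0.51066331 -0.08788214  0.33993379] [-1.79981835e+02 -8.26892301e-03  7.56918461e+01] [-1.49708908  0.10390337 -1.53644308] [ 0.06654033 -0.02567465 -0.01743446]
(array([ 0.076, -0.003,  0.023]), array([-0.003, -0.001,  0.016]))
[259.67876058 149.96271774]
```

View pics/crop6.png

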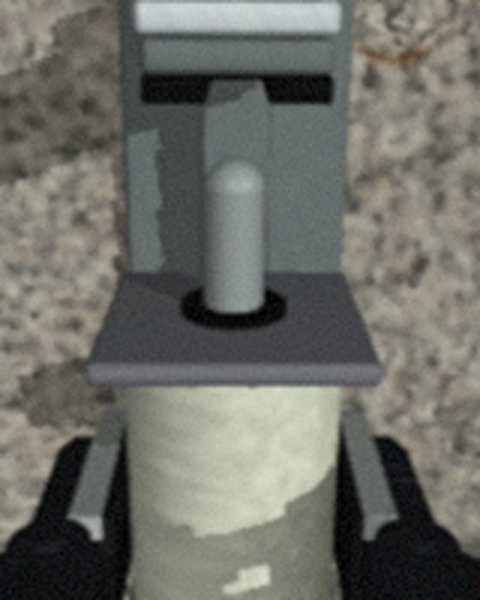

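Run:
```python
from h import *
w=np.load("w6.npy",allow_pickle=True).item()
H=np.array([.5135,-.0762]);a=np.radians(75.6);ey=np.array([np.cos(a),np.sin(a)]);ex=np.array([np.sin(a),-np.cos(a)])
f=lambda p:((p[0]+.5)/3-.5+180,(p[1]+.5)/3-.5+100)
for n,p,z in(("tip",(235,160),.181),("flange out top",(237,272),.159),("fl top",(237,362),.203),("fl topout?",(237,385),.203),("blk out",(237,75),.114),("blk in",(237,103),.114),("blk in",(237,103),.125),("blk in",(237,103),.103),("groove",(236.5,83),.114)):
    d=(ray("",f(p),z,w)[:2]-H);print(n,z,np.round([d@ex*1e3,d@ey*1e3],1))
```

```text
tip 0.181 [-0.8 48.6]
flange out top 0.159 [-0.2 22.3]
fl top 0.203 [-0.5 23.4]
fl topout? 0.203 [-0.4 19.7]
blk out 0.114 [-0.2 56. ]
blk in 0.114 [-0.1 49.5]
blk in 0.125 [-0.2 50.8]
blk in 0.103 [-0.1 48.2]
groove 0.114 [-0.3 54.1]
```

Emit:
carry_out(targets="0.11 0.01 0 0 0 0.05 -0.5;0 0 0.3 0 0 0 -0.5;0 0 0.4 0 0 0 -0.5;0 0 0.4 0 0 0 -0.5;0 0 0.3 0 0 0 -0.5;0 0 0.3 0 0 0 -0.5;0 0 0.2 0 0 0 -0.5;0 0 0 0 0 0 -0.5")

```text
time: 10.4
ee_pos: [0.5117, -0.0836, 0.2618]
tcp_rot: [-179.8, 0.0, 75.4]
wrist_force: [0.0, -0.0, -2.8]
opening: 0.0367
grasp_force: 46.0
```

Run:
```python
from workcell import camera,get_calibration
import cv2
from h import *
o=monitor.get_obs();print(o['time'],o['ee_pos'],o['tcp_rot'],o['wrist_force'],o['torque'])
c=get_calibration("wrist");np.save("w7.npy",c,allow_pickle=True)
i=camera("wrist")[:,:,::-1]; cv2.imwrite("pics/w7.png",i)
cv2.imwrite("pics/crop7.png",cv2.resize(i[100:300,180:340],None,fx=3,fy=3,interpolation=2))
H=np.array([.5135,-.0762]);a=np.radians(75.6);ey=np.array([np.cos(a),np.sin(a)]);ex=np.array([np.sin(a),-np.cos(a)])
d=o['ee_pos'][:2]-H;print(d@ex,d@ey)
```

```text
10.4 [ 0.5116598  -0.08360115  0.26181045] [-1.79820105e+02  5.86758047e-03  7.53894407e+01] [ 0.04720499 -0.0141024  -2.77261354] [ 0.00223538  0.01193207 -0.04771164]
5.820814899942274e-05 -0.007626270238997022
```

View pics/crop7.png

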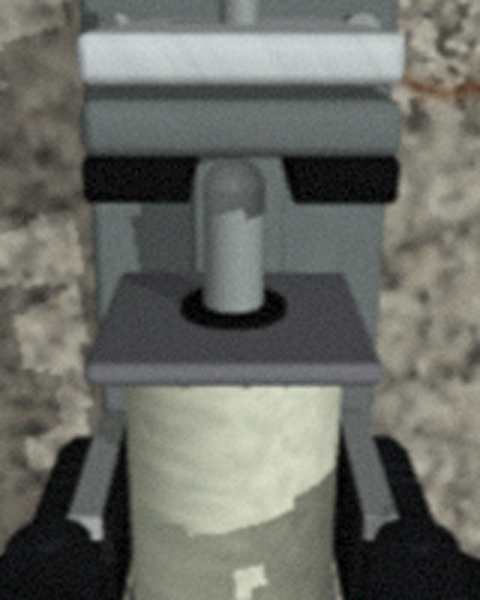

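The tip stands in the groove (groove at crop columns 193–291, plunger centre at 235), so I'll shift about 0.9 mm to the right and push in while watching the force.

Emit:
carry_out(targets="0 0.022 0 0 0 0 -0.5;0 0 0 0 0 0 -0.5;0.05 0 0 0 0 0 -0.5;0.05 0 0 0 0 0 -0.5;0.05 0 0 0 0 0 -0.5;0.05 0 0 0 0 0 -0.5;0 0 0 0 0 0 -0.5;0 0 0 0 0 0 -0.5")

```text
time: 11.12
ee_pos: [0.5151, -0.0762, 0.2641]
tcp_rot: [180.0, 0.0, 75.4]
wrist_force: [0.0, -3.1, -1.1]
opening: 0.0364
grasp_force: 46.0
```

```bash
cat > s.py <<'E'
from h import *
H=np.array([.5135,-.0762]);a=np.radians(75.6);ey=np.array([np.cos(a),np.sin(a)]);ex=np.array([np.sin(a),-np.cos(a)])
o=monitor.get_obs();d=o['ee_pos'][:2]-H;F=o['wrist_force'];print(o['time'],"holder xy mm",(d@ex*1e3).round(2),(d@ey*1e3).round(2),"axis z",(o['ee_pos'][2]-.159).round(4),o['tcp_rot'].round(2),"Fx,Fy,Fz",np.round([F[:2]@ex,F[:2]@ey,F[2]],2),o['torque'].round(3))
E
python3 s.py
```

```text
11.1167 holder xy mm 1.53 0.4 axis z 0.1051 [1.7999e+02 1.0000e-02 7.5390e+01] Fx,Fy,Fz [ 0.81 -3.   -1.14] [-0.65  -0.021 -0.063]
```

Emit:
carry_out(targets="0.05 -0.01 0 0 0 0 -0.5;0.05 0 0 0 0 0 -0.5;0.05 0 0 0 0 0 -0.5;0.05 0 0 0 0 0 -0.5;0.03 0 0 0 0 0 -0.5;0 0 0 0 0 0 -0.5;0 0 0 0 0 0 -0.5;0 0 0 0 0 0 -0.5")

```text
time: 11.78
ee_pos: [0.5169, -0.0673, 0.2639]
tcp_rot: [-180.0, 0.0, 75.4]
wrist_force: [-0.7, -6.6, -1.1]
opening: 0.0366
grasp_force: 46.0
```

```bash
python3 s.py
python3 - <<'E'
from workcell import camera,get_calibration
import cv2
from h import *
c=get_calibration("wrist");np.save("w8.npy",c,allow_pickle=True)
i=camera("wrist")[:,:,::-1]; cv2.imwrite("pics/w8.png",i)
cv2.imwrite("pics/crop8.png",cv2.resize(i[100:300,180:340],None,fx=3,fy=3,interpolation=2))
E
```

```text
11.7833 holder xy mm 1.08 9.48 axis z 0.1049 [-1.7998e+02  4.0000e-02  7.5370e+01] Fx,Fy,Fz [ 1.   -6.58 -1.13] [-1.175  0.024 -0.094]
```

View pics/crop8.png

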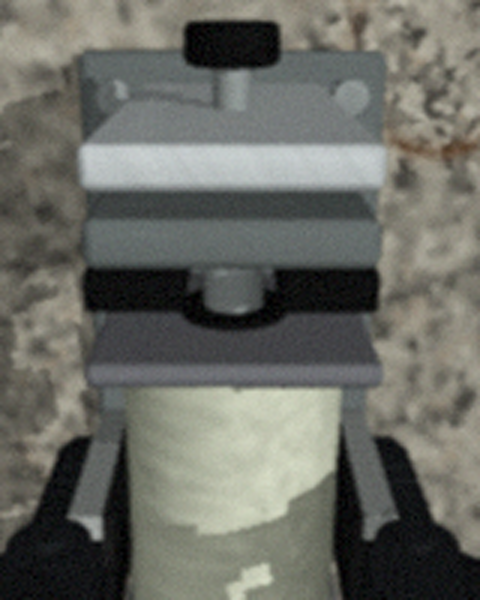

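The plunger is centred in the groove and compressed about 15 mm. I'll press in 1 mm more, then start down.

Emit:
carry_out(targets="0.025 0 0 0 0 0 -0.5;0 0 0 0 0 0 -0.5;0 0 0.15 0 0 0 -0.5;0 0 0.15 0 0 0 -0.5;0 0 0.15 0 0 0 -0.5;0 0 0.1 0 0 0 -0.5;0 0 0 0 0 0 -0.5;0 0 0 0 0 0 -0.5")

```text
time: 12.5
ee_pos: [0.5169, -0.0663, 0.2413]
tcp_rot: [-179.9, 0.1, 75.4]
wrist_force: [-0.4, -6.4, -4.9]
opening: 0.0367
grasp_force: 46.0
```

```bash
python3 s.py
```

```text
12.5 holder xy mm 0.86 10.41 axis z 0.0823 [-1.7992e+02  6.0000e-02  7.5370e+01] Fx,Fy,Fz [ 1.25 -6.29 -4.88] [-1.386  0.127 -0.004]
```

Emit:
carry_out(targets="0 0 0.05 0 0 0 -0.5;0 0 0.05 0 0 0 -0.5;0 0 0.05 0 0 0 -0.5;0 0 0 0 0 0 -0.5;0 0 0 0 0 0 -0.5;0 0 0 0 0 0 -0.5;0 0 0 0 0 0 -0.5;0 0 0 0 0 0 -0.5")

```text
time: 13.17
ee_pos: [0.517, -0.0663, 0.2356]
tcp_rot: [-179.9, 0.1, 75.4]
wrist_force: [-0.9, -5.6, -2.7]
opening: 0.0367
grasp_force: 46.1
```

```bash
python3 s.py
```

```text
13.1667 holder xy mm 0.94 10.43 axis z 0.0766 [-1.7994e+02  5.0000e-02  7.5370e+01] Fx,Fy,Fz [ 0.48 -5.67 -2.71] [-1.284  0.145 -0.068]
```

Emit:
carry_out(targets="0 0 0.03 0 0 0 -0.5;0 0 0 0 0 0 -0.5;0 0 0.03 0 0 0 -0.5;0 0 0 0 0 0 -0.5;0 0 0 0 0 0 -0.5;0 0 0 0 0 0 -0.5;0 0 0 0 0 0 -0.5;0 0 0 0 0 0 -0.5")

```text
time: 13.83
ee_pos: [0.517, -0.0663, 0.2335]
tcp_rot: [-180.0, 0.0, 75.4]
wrist_force: [-0.8, -6.1, -0.6]
opening: 0.0369
grasp_force: 46.1
```

```bash
python3 s.py
```

```text
13.8333 holder xy mm 0.97 10.44 axis z 0.0745 [-1.7996e+02  4.0000e-02  7.5370e+01] Fx,Fy,Fz [ 0.77 -6.14 -0.58] [-1.146  0.154 -0.075]
```

Emit:
carry_out(targets="0 0 0.03 0 0 0 -0.5;0 0 0 0 0 0 -0.5;0 0 0.03 0 0 0 -0.5;0 0 0 0 0 0 -0.5;0 0 0 0 0 0 -0.5;0 0 0 0 0 0 -0.5;0 0 0 0 0 0 -0.5;0 0 0 0 0 0 -0.5")

```text
time: 14.5
ee_pos: [0.5171, -0.0663, 0.2311]
tcp_rot: [-180.0, 0.0, 75.4]
wrist_force: [-0.9, -5.7, -1.2]
opening: 0.0367
grasp_force: 46.1
```

```bash
python3 s.py
```

```text
14.5 holder xy mm 1.0 10.44 axis z 0.0721 [-1.7997e+02  4.0000e-02  7.5370e+01] Fx,Fy,Fz [ 0.51 -5.78 -1.23] [-1.206  0.193 -0.028]
```

Emit:
carry_out(targets="0 0 0.03 0 0 0 -0.5;0 0 0 0 0 0 -0.5;0 0 0.03 0 0 0 -0.5;0 0 0 0 0 0 -0.5;0 0 0.03 0 0 0 -0.5;0 0 0 0 0 0 -0.5;0 0 0 0 0 0 -0.5;0 0 0 0 0 0 -0.5")

```text
time: 15.17
ee_pos: [0.5171, -0.0663, 0.2275]
tcp_rot: [-180.0, 0.0, 75.4]
wrist_force: [-0.8, -6.7, -1.1]
opening: 0.0365
grasp_force: 46.1
```

```bash
python3 s.py
```

```text
15.1667 holder xy mm 1.0 10.46 axis z 0.0685 [-1.7997e+02  4.0000e-02  7.5370e+01] Fx,Fy,Fz [ 0.92 -6.65 -1.09] [-1.224  0.121 -0.068]
```

Emit:
carry_out(targets="0 0 0.03 0 0 0 -0.5;0 0 0 0 0 0 -0.5;0 0 0.03 0 0 0 -0.5;0 0 0 0 0 0 -0.5;0 0 0.03 0 0 0 -0.5;0 0 0 0 0 0 -0.5;0 0 0 0 0 0 -0.5;0 0 0 0 0 0 -0.5")

```text
time: 15.83
ee_pos: [0.5171, -0.0663, 0.2243]
tcp_rot: [-180.0, 0.0, 75.4]
wrist_force: [-1.6, -6.6, 2.6]
opening: 0.0366
grasp_force: 46.3
```

```bash
python3 s.py
```

```text
15.8333 holder xy mm 1.06 10.47 axis z 0.0653 [-1.7999e+02  3.0000e-02  7.5380e+01] Fx,Fy,Fz [ 0.1  -6.82  2.56] [-1.042  0.3   -0.013]
```

Emit:
carry_out(targets="0 0 0.02 0 0 0 -0.5;0 0 0 0 0 0 -0.5;0 0 0 0 0 0 -0.5;0 0 0 0 0 0 -0.5;0 0 0 0 0 0 -0.5;0 0 0 0 0 0 -0.5;0 0 0 0 0 0 -0.5;0 0 0 0 0 0 -0.5")

```text
time: 16.5
ee_pos: [0.5171, -0.0663, 0.2238]
tcp_rot: [180.0, 0.0, 75.4]
wrist_force: [-2.3, -7.1, 3.4]
opening: 0.0366
grasp_force: 46.5
```

```bash
python3 s.py
```

```text
16.5 holder xy mm 1.07 10.5 axis z 0.0648 [1.7999e+02 2.0000e-02 7.5380e+01] Fx,Fy,Fz [-0.46 -7.4   3.39] [-0.928  0.426  0.008]
```

Emit:
carry_out(targets="0 -0.012 -0.015 0 0 0 -0.5;0 0 0 0 0 0 -0.5;0 0 0 0 0 0 -0.5;0 0 0 0 0 0 -0.5;0 0 0 0 0 0 -0.5;0 0 0 0 0 0 -0.5;0 0 0 0 0 0 -0.5;0 0 0 0 0 0 -0.5")

```text
time: 17.17
ee_pos: [0.5169, -0.0663, 0.2243]
tcp_rot: [180.0, 0.0, 75.4]
wrist_force: [-0.1, -5.8, 1.6]
opening: 0.0367
grasp_force: 46.5
```

```bash
python3 s.py
```

```text
17.1667 holder xy mm 0.78 10.46 axis z 0.0653 [1.7996e+02 3.0000e-02 7.5370e+01] Fx,Fy,Fz [ 1.38 -5.66  1.63] [-1.088  0.065 -0.082]
```

Emit:
carry_out(targets="-0.03 0 0 0 0 0 -0.5;-0.03 0 0 0 0 0 -0.5;-0.03 0 0 0 0 0 -0.5;-0.01 0 0 0 0 0 -0.5;0 0 0 0 0 0 -0.5;0 0 0 0 0 0 -0.5;0 0 0 0 0 0 -0.5;0 0 0 0 0 0 -0.5")

```text
time: 17.83
ee_pos: [0.5159, -0.07, 0.2243]
tcp_rot: [180.0, 0.0, 75.4]
wrist_force: [-0.7, -5.0, 3.7]
opening: 0.0371
grasp_force: 46.4
```

```bash
python3 s.py
```

```text
17.8333 holder xy mm 0.75 6.62 axis z 0.0653 [1.7996e+02 1.0000e-02 7.5380e+01] Fx,Fy,Fz [ 0.55 -5.03  3.72] [-0.994  0.029 -0.06 ]
```

Emit:
carry_out(targets="-0.02 0 0 0 0 0 -0.5;-0.02 0 0 0 0 0 -0.5;-0.02 0 0 0 0 0 -0.5;0 0 0 0 0 0 -0.5;0 0 0 0 0 0 -0.5;0 0 0 0 0 0 -0.5;0 0 0 0 0 0 -0.5;0 0 0 0 0 0 -0.5")

```text
time: 18.5
ee_pos: [0.5153, -0.0723, 0.2243]
tcp_rot: [180.0, -0.0, 75.4]
wrist_force: [-0.4, -3.2, 4.7]
opening: 0.0368
grasp_force: 46.6
```

```bash
python3 s.py
```

```text
18.5 holder xy mm 0.77 4.18 axis z 0.0653 [ 1.7996e+02 -2.0000e-02  7.5390e+01] Fx,Fy,Fz [ 0.45 -3.21  4.74] [-0.705 -0.009 -0.061]
```

Emit:
carry_out(targets="0 0 -0.012 0 0 0 -0.5;-0.02 0 0 0 0 0 -0.5;-0.02 0 0 0 0 0 -0.5;0 0 0 0 0 0 -0.5;0 0 0 0 0 0 -0.5;0 0 0 0 0 0 -0.5;0 0 0 0 0 0 -0.5;0 0 0 0 0 0 -0.5")

```text
time: 19.17
ee_pos: [0.5148, -0.0739, 0.2243]
tcp_rot: [180.0, -0.0, 75.4]
wrist_force: [3.0, -3.8, 5.1]
opening: 0.0364
grasp_force: 46.5
```

```bash
python3 s.py
```

```text
19.1667 holder xy mm 0.67 2.58 axis z 0.0653 [ 1.7999e+02 -1.0000e-02  7.5390e+01] Fx,Fy,Fz [ 3.84 -2.9   5.09] [-0.763 -0.488 -0.074]
```

Emit:
carry_out(targets="0 0.008 -0.015 0 0 0 -0.5;0 0 0 0 0 0 -0.5;0 0 0 0 0 0 -0.5;0 0 0 0 0 0 -0.5;-0.02 0 0 0 0 0 -0.5;0 0 0 0 0 0 -0.5;0 0 0 0 0 0 -0.5;0 0 0 0 0 0 -0.5")

```text
time: 19.83
ee_pos: [0.5147, -0.0747, 0.2246]
tcp_rot: [-179.9, -0.0, 75.4]
wrist_force: [0.7, -4.3, -0.4]
opening: 0.0365
grasp_force: 46.4
```

```bash
python3 s.py
```

```text
19.8333 holder xy mm 0.74 1.78 axis z 0.0656 [-1.7995e+02 -1.0000e-02  7.5390e+01] Fx,Fy,Fz [ 1.69 -3.98 -0.43] [-0.681 -0.166 -0.058]
```

Emit:
carry_out(targets="-0.02 0.005 0 0 0 0 -0.5;0 0 0 0 0 0 -0.5;-0.02 0 0 0 0 0 -0.5;0 0 0 0 0 0 -0.5;0 0 0 0 0 0 -0.5;0 0 0 0 0 0 -0.5;0 0 0 0 0 0 -0.5;0 0 0 0 0 0 -0.5")

```text
time: 20.5
ee_pos: [0.5145, -0.0757, 0.2246]
tcp_rot: [-179.9, -0.1, 75.4]
wrist_force: [0.9, 5.7, -0.9]
opening: 0.0363
grasp_force: 46.2
```

```bash
python3 s.py
```

```text
20.5 holder xy mm 0.89 0.71 axis z 0.0656 [-1.7994e+02 -9.0000e-02  7.5420e+01] Fx,Fy,Fz [-0.59  5.78 -0.94] [ 1.176 -0.13  -0.145]
```

The pin has met the cup floor (Fy flipped to +5.8 N at the expected depth). I'll ease off and release.

Emit:
carry_out(targets="0.01 0 0 0 0 0 -0.5;0 0 0 0 0 0 -0.5;0 0 0 0 0 0 0;0 0 0 0 0 0 0.5;0 0 0 0 0 0 1;0 0 0 0 0 0 1;0 0 0 0 0 0 1;0 0 0 0 0 0 1")

```text
time: 21.17
ee_pos: [0.5147, -0.076, 0.2249]
tcp_rot: [-180.0, 0.0, 75.4]
wrist_force: [0.2, 0.6, -0.1]
opening: 0.0853
grasp_force: 0.0
```

```bash
python3 s.py
```

```text
21.1667 holder xy mm 1.09 0.51 axis z 0.0659 [-179.99    0.     75.38] Fx,Fy,Fz [ 0.03  0.59 -0.06] [0.006 0.002 0.026]
```

Emit:
carry_out(targets="0 0 -0.3 0 0 0 1;0 0 -0.6 0 0 0 1;0 0 -0.8 0 0 0 1;0 0 -0.8 0 0 0 1;0 0 -0.8 0 0 0 1;-0.5 0 -0.6 0 0 0 1;-0.5 0 0 0 0 0 1;0 0 0 0 0 0 1")

```text
time: 21.83
ee_pos: [0.5042, -0.1165, 0.3837]
tcp_rot: [179.8, 0.0, 75.3]
wrist_force: [0.2, -0.1, -0.0]
opening: 0.0855
grasp_force: 0.0
```

Emit:
carry_out(targets="-0.8 0 0 0 0 0 1;-0.7 0 0 0 0 0 1;0 0 0 0 0 0 1;0 0 0 0 0 0 1;0 0 0 0 0 0 1;0 0 0 0 0 0 1;0 0 0 0 0 0 1;0 0 0 0 0 0 1")

```text
time: 22.5
ee_pos: [0.4897, -0.172, 0.3808]
tcp_rot: [-180.0, -0.0, 75.4]
wrist_force: [-0.2, 0.1, -0.1]
opening: 0.0851
grasp_force: 0.0
```

```bash
python3 s.py
python3 - <<'E'
from workcell import camera,get_calibration
import cv2
from h import *
c=get_calibration("wrist");i=camera("wrist")[:,:,::-1].copy();cv2.imwrite("pics/w9.png",i)
H=np.array([.5135,-.0762]);a=np.radians(75.6);ey=np.array([np.cos(a),np.sin(a)]);ex=np.array([np.sin(a),-np.cos(a)])
hsv=cv2.cvtColor(i,cv2.COLOR_BGR2HSV);b,g,r=cv2.split(i.astype(int))
u0=proj("",(*H,.07),c).astype(int);print(u0)
m=((r-b>15)&(hsv[...,2]>90)).astype(np.uint8)
W=np.zeros_like(m);cv2.circle(W,tuple(int(v) for v in u0),55,1,-1);m=cv2.morphologyEx(m*W,cv2.MORPH_OPEN,np.ones((5,5),np.uint8))
n,l,s,ce=cv2.connectedComponentsWithStats(m);k=1+np.argmax(s[1:,4]);print(s[k],ce[k])
pts=cv2.findContours((l==k).astype(np.uint8),0,2)[0][0];box=cv2.boxPoints(cv2.minAreaRect(pts))
P=np.array([[(d:=ray("",p,.0655+.01,c)[:2]-H)@ex*1e3,d@ey*1e3] for p in box]);print(P.round(1))
E
```

```text
22.5 holder xy mm 0.77 -98.69 axis z 0.2218 [-1.7998e+02 -1.0000e-02  7.5450e+01] Fx,Fy,Fz [-0.22  0.08 -0.09] [-0.009  0.02   0.002]
[257  84]
[298  81  11   9  79] [303.44303797  85.27848101]
[[38.   2.4]
 [47.4  2.4]
 [47.9 -4.6]
 [38.4 -4.6]]
```

Run:
```python
import cv2,numpy as np
from h import *
i=cv2.imread("pics/w9.png").astype(int);g=i[...,1]
print("row84",[(x,*i[84,x]) for x in range(225,292,4)]);print("col257",[(y,g[y,257]) for y in range(10,150,3)])
c=get_calibration("wrist");H=np.array([.5135,-.0762]);a=np.radians(75.6);ey=np.array([np.cos(a),np.sin(a)])
for n,y,z in(("plunger tip",55.5,.0655),("fl+ out top",35,.0875),("paper+",31,.0845),("paper-",-33,.0845),("fl- top",-37,.0875),("pin/cup",-49,.0655),("short top out",-49,.0785)): print(n,proj("",(*(H+ey*y/1e3),z),c).round(1))
```

```text
row84 [(225, np.int64(78), np.int64(79), np.int64(71)), (229, np.int64(76), np.int64(73), np.int64(73)), (233, np.int64(74), np.int64(71), np.int64(71)), (237, np.int64(75), np.int64(79), np.int64(75)), (241, np.int64(108), np.int64(122), np.int64(117)), (245, np.int64(132), np.int64(149), np.int64(146)), (249, np.int64(150), np.int64(173), np.int64(168)), (253, np.int64(165), np.int64(187), np.int64(183)), (257, np.int64(172), np.int64(191), np.int64(187)), (261, np.int64(181), np.int64(200), np.int64(197)), (265, np.int64(184), np.int64(205), np.int64(197)), (269, np.int64(190), np.int64(207), np.int64(204)), (273, np.int64(157), np.int64(176), np.int64(171)), (277, np.int64(106), np.int64(112), np.int64(104)), (281, np.int64(111), np.int64(113), np.int64(106)), (285, np.int64(105), np.int64(106), np.int64(97)), (289, np.int64(109), np.int64(112), np.int64(105))]
col257 [(10, np.int64(31)), (13, np.int64(39)), (16, np.int64(54)), (19, np.int64(106)), (22, np.int64(100)), (25, np.int64(108)), (28, np.int64(104)), (31, np.int64(101)), (34, np.int64(97)), (37, np.int64(149)), (40, np.
[... 244 characters left out ...]
76, np.int64(202)), (79, np.int64(207)), (82, np.int64(200)), (85, np.int64(197)), (88, np.int64(190)), (91, np.int64(202)), (94, np.int64(200)), (97, np.int64(191)), (100, np.int64(197)), (103, np.int64(204)), (106, np.int64(194)), (109, np.int64(185)), (112, np.int64(194)), (115, np.int64(201)), (118, np.int64(194)), (121, np.int64(113)), (124, np.int64(76)), (127, np.int64(103)), (130, np.int64(149)), (133, np.int64(155)), (136, np.int64(40)), (139, np.int64(19)), (142, np.int64(14)), (145, np.int64(18)), (148, np.int64(65))]
plunger tip [257.5  18.6]
fl+ out top [257.5  39. ]
paper+ [257.5  44.9]
paper- [257.6 120.5]
fl- top [257.6 125.1]
pin/cup [257.6 135.1]
short top out [257.6 136.7]
```

The paper runs from row 44.5 to row 120, against 44.9 to 120.5 predicted for a seated, level roll. It is centred sideways too, so I'm handing in.

```bash
python3 -c "
from workcell import bot
print(bot.job_done())"
```

```text
the job is handed in; nothing more can be done
None
```

I handed the job in at about 22.5 s. The last camera check showed the roll hanging level between the cheeks with the pin home in the cup and the gripper clear; no verdict came back, and I viewed 11 pictures, one over the limit of 10.

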